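# Put the rapid-test things away by kind

## Task

The rapid-test things have been left mixed up on the bench. Put each one away with its own kind: stand the two dropper bottles in the free holes of the rack that already holds a dropper bottle, stand the sample cup in a free hole of the rack that already holds a sample cup, and lay the two test cassettes flat, wells up, in the cassette tray, one to a slot. Leave the bottle and the cup that are already racked standing in their holes.

Things in the scene. Friction and masses are not known exactly. Their poses are not given: they have to be found in the camera images.
- bottle_a: White dropper bottle standing upright on the bench, 75 mm high: round body 26 mm across up to 50 mm, above it a narrowing nozzle. Origin: middle of its foot, z up the bottle. About 20 g; best gripped on the body, 30 to 50 mm up, so that the fingers stay above the rack. The tallest of the loose things: a wide gripper that reaches down to a cassette may strike a bottle beside it. Same kind as bottle_b.
- bottle_b: White dropper bottle standing upright on the bench, 73 mm high: round body 26 mm across up to 50 mm, above it a narrowing nozzle. Origin: middle of its foot, z up the bottle. About 20 g; best gripped on the body, 30 to 50 mm up, so that the fingers stay above the rack. The tallest of the loose things: a wide gripper that reaches down to a cassette may strike a bottle beside it. Same kind as bottle_a.
- cup: Small clear plastic sample cup standing upright on the bench, 29 mm high, 29 mm across the rim and 20 mm at the foot, open at the top. Origin: middle of its foot, z up. About 12 g. Gripped lightly by the wall under the rim, 10 mm up or higher. Behind the loose things stands a big white analyser, 0.42 m high, its front at x = 0.60 m, from y = -0.02 to 0.33 m: carry things round in front of it.
- cassette_a: White plastic test cassette lying flat on the bench with its wells up, 90 long (its own y axis), 22 wide (x), 9 mm thick. Origin: middle of its underside, z up. About 14 g; gripped across its width at the middle. Like the other cassette.
- cassette_b: White plastic test cassette lying flat on the bench with its wells up, 90 long (its own y axis), 22 wide (x), 9 mm thick. Origin: middle of its underside, z up. About 14 g; gripped across its width at the middle. Like the other cassette.
- bottle_rack: Grey rack, fixed, 116 x 116 mm, 26 mm high: a 4 mm base sheet under a 5 mm top sheet with two rows of two round 42 mm holes. Origin: middle of the underside, z up. Holes at x = -30 and +30, y = -30 and +30 mm; a thing in a hole stands on the base sheet, 4 mm over the origin. The hole at x = -30, y = +30 holds a dropper bottle, the other three are free. The higher of the two racks.
- cup_rack: Grey rack, fixed, 116 x 116 mm, 15 mm high: a 4 mm base sheet under a 5 mm top sheet with two rows of two round 44 mm holes. Origin: middle of the underside, z up. Holes at x = -30 and +30, y = -30 and +30 mm; a thing in a hole stands on the base sheet, 4 mm over the origin. The hole at x = -30, y = +30 holds a sample cup, the other three are free. The lower of the two racks.
- cassette_tray: Low grey tray, fixed, 108 (x) by 116 mm (y), 18 mm high; slot floors 12 mm over the underside. Two empty slots side by side, each 104 mm long (along the tray's y) and 36 mm wide, middles at x = -30 and +30 mm, with a 24 mm land between. Walls and land are cut away over the middle 44 mm of the length, to let the fingers in beside a cassette. Origin: middle of the underside, z up.
- racked_bottle: The dropper bottle (75 mm high, 26 mm across, origin at the middle of its foot) that already stands loose in the bottle rack's hole at x = -30, y = +30 mm. It stays there.
- racked_cup: The sample cup (29 mm high, 29 mm across, origin at the middle of its foot) that already stands loose in the cup rack's hole at x = -30, y = +30 mm. It stays there.
Things that resemble listed ones, but are neither listed nor needed, are in the scene too. Leave any brown look-alike of the cup_rack alone.

How it is judged:
At the end, for the whole second after the job is handed in: Bottles in the free holes of the bottle rack, one in each, cup in a free hole of the cup rack (upright to 0.12 rad, on the base, within 11 mm of the hole's centre); cassettes flat, one in each slot (within 11 mm and 0.2 rad); those racked at the start upright in their holes; all at rest (((x of bottle_a in the frame of bottle_rack between 0.019 and 0.041 m and y of bottle_a in the frame of bottle_rack between 0.019 and 0.041 m) or (x of bottle_a in the frame of bottle_rack between 0.019 and 0.041 m and y of bottle_a in the frame of bottle_rack between -0.041 and -0.019 m) or (x of bottle_a in the frame of bottle_rack between -0.041 and -0.019 m and y of bottle_a in the frame of bottle_rack between -0.041 and -0.019 m)) and z of bottle_a in the frame of bottle_rack between 0 and 0.009 m and angle between each of bottle_a, bottle_b, cup, racked_bottle, racked_cup's own z axis and vertical below 0.12 rad and linear speed of each of bottle_a, bottle_b, cup, cassette_a, cassette_b, racked_bottle, racked_cup below 0.02 m/s and ((x of bottle_b in the frame of bottle_rack between 0.019 and 0.041 m and y of bottle_b in the frame of bottle_rack between 0.019 and 0.041 m) or (x of bottle_b in the frame of bottle_rack between 0.019 and 0.041 m and y of bottle_b in the frame of bottle_rack between -0.041 and -0.019 m) or (x of bottle_b in the frame of bottle_rack between -0.041 and -0.019 m and y of bottle_b in the frame of bottle_rack between -0.041 and -0.019 m)) and z of bottle_b in the frame of bottle_rack between 0 and 0.009 m and ((x of cup in the frame of cup_rack between 0.019 and 0.041 m and y of cup in the frame of cup_rack between 0.019 and 0.041 m) or (x of cup in the frame of cup_rack between 0.019 and 0.041 m and y of cup in the frame of cup_rack between -0.041 and -0.019 m) or (x of cup in the frame of cup_rack between -0.041 and -0.019 m and y of cup in the frame of cup_rack between -0.041 and -0.019 m)) and z of cup in the frame of cup_rack between 0 and 0.009 m and (x of cassette_a in the frame of cassette_tray between -0.041 and -0.019 m or x of cassette_a in the frame of cassette_tray between 0.019 and 0.041 m) and y of cassette_a in the frame of cassette_tray between -0.011 and 0.011 m and z of cassette_a in the frame of cassette_tray between 0.009 and 0.016 m and angle between each of cassette_a, cassette_b's own z axis and vertical below 0.06 rad and angle between the y axis of each of cassette_a, cassette_b and the y axis of cassette_tray, either way round below 0.2 rad and (x of cassette_b in the frame of cassette_tray between -0.041 and -0.019 m or x of cassette_b in the frame of cassette_tray between 0.019 and 0.041 m) and y of cassette_b in the frame of cassette_tray between -0.011 and 0.011 m and z of cassette_b in the frame of cassette_tray between 0.009 and 0.016 m and (x of racked_bottle in the frame of bottle_rack between -0.041 and -0.019 m and y of racked_bottle in the frame of bottle_rack between 0.019 and 0.041 m) and z of racked_bottle in the frame of bottle_rack between 0 and 0.009 m and (x of racked_cup in the frame of cup_rack between -0.041 and -0.019 m and y of racked_cup in the frame of cup_rack between 0.019 and 0.041 m) and z of racked_cup in the frame of cup_rack between 0 and 0.009 m and horizontal distance between bottle_a and bottle_b above 0.03 m and horizontal distance between cassette_a and cassette_b above 0.03 m); the robot touches nothing.
It fails at once if the bottle that was already racked is tipped or pulled out of its hole (angle between racked_bottle's own z axis and vertical above 0.5 rad or distance of racked_bottle from where it was at the start of the episode above 0.03 m).
It fails at once if the cup that was already racked is tipped or pulled out of its hole (angle between racked_cup's own z axis and vertical above 0.5 rad or distance of racked_cup from where it was at the start of the episode above 0.03 m).
It also fails if it takes over 141 s, if anything falls off the work surface, if the arm or the gripper's body presses on something with over 40 N, if the wrist force passes 120 N, or if a joint passes its speed limit or range.

## Robot

A 6-joint arm with a two-finger parallel gripper is mounted at the origin on a cart in front of the work surface, level with it; the furniture and walls round the work are solid. World frame = base frame: x ahead of the robot, y to its left, z up, the work surface at z = 0. Lengths are in m, angles in rad, forces in N, time in s.
With the tool pointing down it reaches from about 0.375 to 0.9 m from the base axis. Payload 3.1 kg.
Tool frame: the origin (TCP) lies between the finger pads; the fingertips stand 17 mm ahead of it and the grasp point (between the pads) lies 2 mm behind it (robot.nose_length is the distance from the TCP to the fingertips, in m); z points along the fingers, y is the line along which they close (so a half turn about z gives the same grasp; the last joint's range is limited). The gripper opens to 87 mm and grips with 3 to 60 N. Pads are 19 mm wide; open, the fingers measure 117 mm over their backs; the gripper's body (75 mm by 190 mm) begins 51 mm behind the grasp point.
Start: joints at [1.008, 0.527, 1.433, -0, 1.181, -0.178], TCP at [0.234, 0.58, 0.24] pointing down, gripper open.
Joint ranges: [-3.08, 3.08], [-0.75, 2.2], [0.22, 2.44], [-1.43, 4.57], [0, 2.65], [-2.85, 2.85]. Speed limits (rad/s): [2.79, 2.79, 3.14, 3.14, 3.14, 3.14].

## Interface

Orientations are given as a unit quaternion [x, y, z, w].
In Python, from rig import robot, cams gives the robot as it stands.
- The arm moves only by the shell command python3 -m pendant 'ROWS' [FORCE]. ROWS is JSON, a list of rows, each an object with "jaw": the opening, from 0 (shut) to 1 (fully open); "linear": the shift along the tool's x, y, z in cm, a list of three; "twist": the turn about the tool's z in degrees. A call has 1 to 12 rows; each row shifts and turns the commanded pose from where the row before left it, along the tool's axes as they then stand; what a row does not reach is not made up. A row lasts 1/12 s, in which the tool goes at most 41.7 mm and 7.16 degrees, less where a joint would pass 70% of its speed; a pose out of reach is approached as far as the arm can. A call is refused whole if a number of a shift passes 4.17 or a number of a turn 7.16, either way. A call with a gripper value outside its range is refused whole. The fingers move at their own pace and stop on an object; FORCE is the grip in N (left out, the last holds). Time passes only in rows, so rows that do not move let the fingers close. It gives the time, the measured TCP pose, the force, the opening and the grip force at its end, in the units of the state.
- robot.get_obs(): the state, without advancing time (a new reading comes with each control period).
- cams.camera(name): name is "scene" or "side" or "wrist"; returns a dict with "color" (480x640x3 uint8, blue, green, red), "depth" (480x640 float32, m along the optical axis (not along the pixel's ray), 0 where there is no reading), "fov_y" (degrees; the focal length in pixels is half the picture's height over the tangent of half this angle, whatever the lens; pixels are square), "cx", "cy" (the principal point, pixels), "view" (4x4, takes a point from world to camera coordinates). Camera axes: x right, y down, z forward; pixel columns grow to the right and rows downward; lengths in m; the calibration is good to about 2 mm. The wrist camera is an equidistant fisheye: a pixel r from the principal point sees the ray r / f radians off the axis. A picture is of the moment at which its call begins.
- robot.hand_in(): hands the job in; it is judged then, once.
The state is a dict: "time": time; "q": joint angles; "joint_velocities": joint speeds; "joint_torque": joint torques, N m; "position": TCP position; "tool_rot": TCP orientation; "ft_force": force on the tool from outside, world axes, zero at the start; "moment": the same for the moment, N m; "grip_width": finger opening in m; "grip_force": force on a finger pad.
Only numpy, scipy, OpenCV 4.12 (cv2) and the standard library are available. Lean on these libraries where they do the work, as an engineer would, in place of code of your own. Each camera call takes 0.05 s, during which the arm holds its last target. There are 200 camera calls.

## Working session

There is one attempt and no reset: what is moved stays moved. The work goes in short steps, Python scripts to look and compute and a shell command to move; the robot and the scene stay as the last step left them, time stands still between calls to the robot, and variables do not carry over. Pictures are saved under pics/ and viewed, at most 17 in all, crops included, and the job is handed in when it is done.

```bash
ls; mkdir -p pics; python3 - <<'E'
from rig import robot,cams
import cv2,numpy as np
o=robot.get_obs(); print(o['position'],o['tool_rot'],o['time'])
ims=[]
for n in ("scene","side","wrist"):
    c=cams.camera(n); np.savez(f'{n}0.npz',**c); cv2.imwrite(f'pics/{n}0.png',c['color'])
    print(n,c['fov_y'],c['cx'],c['cy'],np.round(c['view'],3).tolist())
E
```

```text
pics
[0.23360781 0.57893942 0.23855605] [ 1.90720101e-01  9.81643838e-01 -1.03237909e-03 -3.90965454e-04] 0.0
scene 54.231038504818194 320.69676528145214 240.2704843623916 [[-0.985, 0.17, -0.005, 0.545], [0.151, 0.859, -0.488, -0.018], [-0.079, -0.482, -0.873, 1.365], [0.0, 0.0, 0.0, 1.0]]
side 55.39382705575484 319.1325311780802 238.6918418133903 [[-0.882, -0.472, 0.021, 0.443], [-0.201, 0.335, -0.92, 0.153], [0.427, -0.816, -0.39, 1.181], [0.0, 0.0, 0.0, 1.0]]
wrist 65.70646984690485 315.0766418907324 246.1406016485423 [[0.375, 0.927, -0.003, -0.622], [0.889, -0.359, 0.285, -0.035], [0.263, -0.11, -0.958, 0.392], [0.0, 0.0, 0.0, 1.0]]
```

View pics/scene0.png

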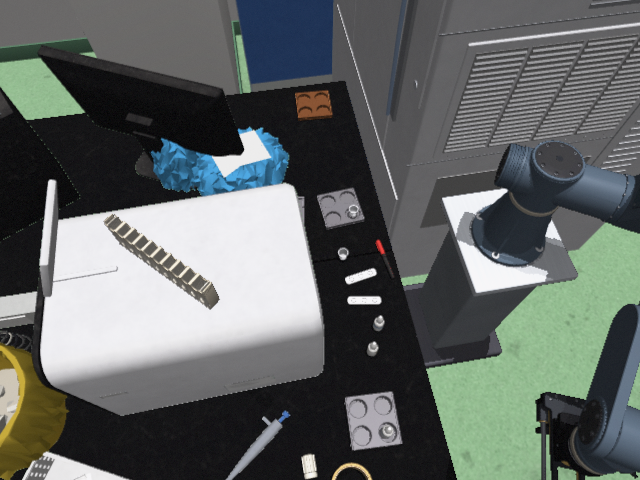

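View pics/side0.png

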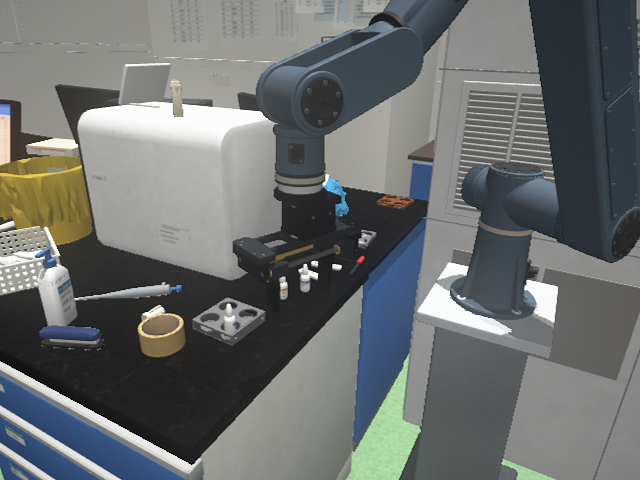

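The scene view shows the bottles at about (379,323) and (372,349). The cassettes are at (361,276) and (364,300), the cup at (343,253), the cup rack at (340,207) and the bottle rack at (373,420). A brown look-alike rack sits at (314,104). A grey sliver at (300,207) may be the tray, partly hidden by the analyser. I'll enlarge and measure.

```bash
cat > h.py <<'E'
import numpy as np,cv2
def ray(c,uv):
    V=c['view'];R=V[:3,:3];t=V[:3,3];f=240/np.tan(np.radians(float(c['fov_y']))/2)
    p=(np.atleast_2d(uv)-[c['cx'],c['cy']])/f
    if c.get('fish'):
        r=np.linalg.norm(p,axis=1,keepdims=True)+1e-12
        d=np.c_[p/r*np.sin(r),np.cos(r)]
    else: d=np.c_[p,np.ones(len(p))]
    return -R.T@t, d@R
def plane(c,uv,z):
    o,d=ray(c,uv); return o+d*((z-o[2])/d[:,2])[:,None]
def depth(c,uv):
    o,d=ray(c,uv); uv=np.atleast_2d(uv).astype(int); Z=c['depth'][uv[:,1],uv[:,0]]
    zc=d@np.array(c['view'])[2,:3]
    return o+d*(Z/zc)[:,None]
def proj(c,P):
    V=c['view'];q=np.atleast_2d(P)@V[:3,:3].T+V[:3,3];f=240/np.tan(np.radians(float(c['fov_y']))/2)
    if c.get('fish'):
        n=np.linalg.norm(q[:,:2],axis=1,keepdims=True)+1e-12;th=np.arctan2(n[:,0],q[:,2])[:,None];p=q[:,:2]/n*th
    else: p=q[:,:2]/q[:,2:]
    return p*f+[c['cx'],c['cy']]
def load(n,k=0):
    c=dict(np.load(f'{n}{k}.npz')); c['fish']=n=='wrist'; return c
def snap(n,k):
    from rig import cams
    c=cams.camera(n); np.savez(f'{n}{k}.npz',**c); cv2.imwrite(f'pics/{n}{k}.png',c['color']); c['fish']=n=='wrist'; return c
E
python3 - <<'E'
from h import *
c=load('scene')
im=c['color']
cv2.imwrite('pics/crop0.png',cv2.resize(im[170:460,270:430],None,fx=3.4,fy=2.05*1.0) if 0 else cv2.resize(im[180:380,280:430],None,fx=3,fy=3,interpolation=cv2.INTER_CUBIC))
n=['botA','botB','casA','casB','cup','cuprack','botrack','sliver','racked cup','racked bot','brown']
print({k:np.round(p,3).tolist() for k,p in zip(n,depth(c,[(379,323),(372,349),(361,276),(364,300),(343,253),(340,207),(373,420),(301,208),(354,211),(389,431),(314,104)]))})
# white components on bench
P=depth(c,np.stack(np.meshgrid(np.arange(640),np.arange(480)),-1).reshape(-1,2)).reshape(480,640,3)
g=im.min(2)>140
m=(g&(P[...,2]>0.004)&(P[...,2]<0.1)&(P[...,0]<0.6)&(P[...,0]>.3)).astype(np.uint8)
k,l,s,ce=cv2.connectedComponentsWithStats(m)
for i in range(1,k):
    if s[i,4]>25:
        q=P[l==i]; print(s[i],np.round(ce[i]),np.round(q.mean(0),3),np.round(np.percentile(q[:,2],[5,95]),3))
for nm,zr in (('lowrack',(0.010,.020)),('highrack',(0.021,.031))):
    mm=(im.max(2)-im.min(2)<20)&(P[...,2]>zr[0])&(P[...,2]<zr[1])&(P[...,0]<0.75)&(P[...,0]>.3)&(im.min(2)>70)&(im.min(2)<175)
    k,l,s,ce=cv2.connectedComponentsWithStats(mm.astype(np.uint8))
    for i in range(1,k):
        if s[i,4]>40: q=P[l==i]; print(nm,s[i],q.mean(0).round(3),q[:,:2].min(0).round(3),q[:,:2].max(0).round(3))
E
```

```text
{'botA': [0.441, 0.216, 0.053], 'botB': [0.473, 0.277, 0.049], 'casA': [0.45, 0.06, 0.004], 'casB': [0.457, 0.13, 0.002], 'cup': [0.485, -0.021, 0.001], 'cuprack': [0.466, -0.166, 0.016], 'botrack': [0.504, 0.435, 0.026], 'sliver': [0.58, -0.189, 0.007], 'racked cup': [0.426, -0.151, 0.007], 'racked bot': [0.48, 0.469, 0.071], 'brown': [0.473, -0.596, 0.014]}
[349 204  10  13  67] [353. 209.] [ 0.43  -0.147  0.022] [0.008 0.035]
[338 248  10  12  41] [342. 254.] [ 0.49  -0.007  0.023] [0.005 0.031]
[345 269  31  15 216] [360. 276.] [0.453 0.061 0.008] [0.005 0.012]
[347 297  34   7 220] [364. 300.] [0.458 0.132 0.008] [0.005 0.012]
[375 316   9  11  61] [379. 321.] [0.44  0.212 0.053] [0.04  0.074]
[368 342  10  10  58] [373. 347.] [0.47  0.273 0.052] [0.037 0.073]
[ 346  392   55   58 1319] [372. 421.] [0.506 0.436 0.024] [0.005 0.029]
[382 425  13  12  90] [388. 431.] [0.479 0.466 0.052] [0.006 0.079]
lowrack [317 188  47  40 650] [ 0.468 -0.167  0.014] [ 0.404 -0.231] [ 0.528 -0.106]
lowrack [298 197   6  18  58] [ 0.578 -0.198  0.014] [ 0.569 -0.221] [ 0.584 -0.165]
highrack [ 345  392   57   58 1460] [0.506 0.435 0.025] [0.445 0.374] [0.565 0.495]
highrack [267 420  14  20 140] [0.737 0.413 0.025] [0.719 0.395] [0.75  0.434]
```

View pics/crop0.png

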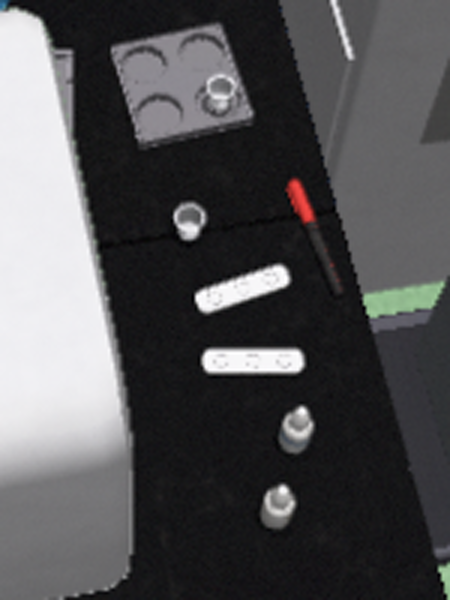

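View pics/wrist0.png

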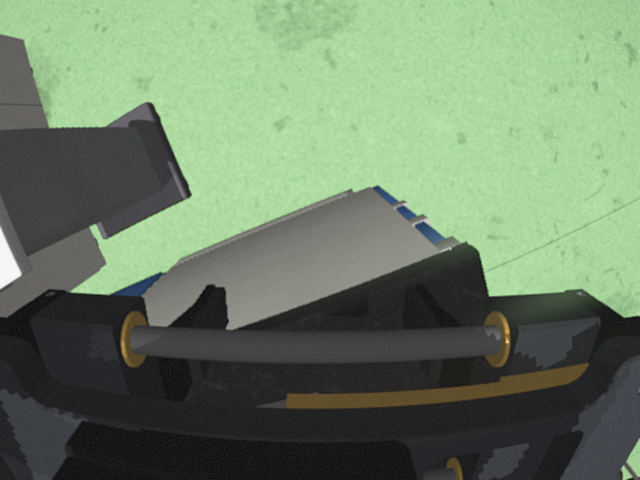

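The crop confirms two bottles, two cassettes, the loose cup beside the cup rack, and the tray's edge at (300,205). I'll settle the numbers for the bottles and bottle rack and start moving. The tray will show better from close by.

```bash
python3 - <<'E'
from h import *
c=load('scene'); im=c['color']; g=im.min(2)
print('cam',ray(c,[0,0])[0])
# bottles: tip pixels
print('tips',plane(c,[(380.0,316.5),(373.5,342.8)],.074).round(3))
for n,(x,y,w,h) in {'A':(365,308,28,28),'B':(358,334,28,28)}.items():
    m=(g[y:y+h,x:x+w]>60).astype(np.uint8); cs=max(cv2.findContours(m,0,1)[0],key=cv2.contourArea)[:,0]+[x,y]
    t=cs[cs[:,1]==cs[:,1].min()].mean(0); b=cs[cs[:,1]==cs[:,1].max()].mean(0)
    print(n,t,b,plane(c,t,.075).round(4),plane(c,b,0).round(4))
for n,z,(x,y,w,h),lo in (('botrack',.026,(335,382,80,76),60),('cuprack',.015,(310,180,60,55),60)):
    m=(g[y:y+h,x:x+w]>lo).astype(np.uint8); m=cv2.morphologyEx(m,cv2.MORPH_CLOSE,np.ones((15,15)))
    cs=max(cv2.findContours(m,0,1)[0],key=cv2.contourArea)[:,0]+[x,y]
    P=plane(c,cs,z)[:,:2]; r=cv2.minAreaRect((P*1000).astype(np.float32)); print(n,r)
for n,(x,y,w,h) in {'casA':(340,263,45,26),'casB':(340,290,50,20)}.items():
    m=(g[y:y+h,x:x+w]>100).astype(np.uint8); cs=max(cv2.findContours(m,0,1)[0],key=cv2.contourArea)[:,0]+[x,y]
    print(n,cv2.minAreaRect((plane(c,cs,.008)[:,:2]*1000).astype(np.float32)))
x,y,w,h=330,240,28,28
m=(g[y:y+h,x:x+w]>60).astype(np.uint8); cs=max(cv2.findContours(m,0,1)[0],key=cv2.contourArea)[:,0]+[x,y]
print('cup',cs.min(0),cs.max(0)); b=cs[cs[:,1]==cs[:,1].max()].mean(0)
top=[(cs[:,0].min()+cs[:,0].max())/2, cs[:,1].min()+5]
print(plane(c,top,.029).round(3),plane(c,b,0).round(3))
E
```

```text
cam [0.64782905 0.58084541 1.18422129]
tips [[0.439 0.207 0.074]
 [0.47  0.27  0.074]]
A [380. 315.] [377.5 330. ] [[0.4379 0.2036 0.075 ]] [[0.4397 0.2172 0.    ]]
B [373.5 341. ] [371.5 355. ] [[0.4687 0.2655 0.075 ]] [[0.4698 0.2788 0.    ]]
botrack ((506.35296630859375, 441.0253601074219), (133.05511474609375, 119.60002899169922), 87.09284973144531)
cuprack ((465.23980712890625, -165.42672729492188), (146.02584838867188, 149.50347900390625), 11.491900444030762)
casA ((451.4308166503906, 60.65877151489258), (90.49345397949219, 24.295211791992188), 10.023706436157227)
casB ((457.76922607421875, 132.13204956054688), (22.96744728088379, 91.26844024658203), 80.08058166503906)
cup [338 247] [348 259]
[[ 0.488 -0.01   0.029]] [[ 0.49  -0.003  0.   ]]
```

```bash
cat > go.py <<'E'
# usage: go.py x y z [closing-line angle deg] -> shift in tool axes (cm) from the measured pose, and twist
import sys,numpy as np
from rig import robot
from scipy.spatial.transform import Rotation as Ro
o=robot.get_obs(); R=Ro.from_quat(o['tool_rot']).as_matrix(); a=[float(v) for v in sys.argv[1:]]
d=R.T@(np.array(a[:3])-o['position'])*100; yaw=np.degrees(np.arctan2(R[1,1],R[0,1]))
print('shift cm',d.round(2),'norm',np.linalg.norm(d).round(2),'closing',yaw.round(1),'q',np.round(o['q'],2),'t',o['time'])
if len(a)>3: print('twist',((yaw-a[3]+90)%180-90).round(1))
E
python3 go.py .469 .267 .15; python3 go.py .439 .205 .15
```

```text
shift cm [-33.51 -20.11   8.9 ] norm 40.08 closing 68.0 q [ 1.01  0.53  1.43  0.    1.18 -0.18] t 0.15
shift cm [-33.05 -26.99   8.91] norm 43.59 closing 68.0 q [ 1.01  0.53  1.43  0.    1.18 -0.18] t 0.15
```

```bash
python3 -m pendant '[{"jaw":0.6,"linear":[-3.05,-1.83,0.81],"twist":0},{"jaw":0.6,"linear":[-3.05,-1.83,0.81],"twist":0},{"jaw":0.6,"linear":[-3.05,-1.83,0.81],"twist":0},{"jaw":0.6,"linear":[-3.05,-1.83,0.81],"twist":0},{"jaw":0.6,"linear":[-3.05,-1.83,0.81],"twist":0},{"jaw":0.6,"linear":[-3.05,-1.83,0.81],"twist":0},{"jaw":0.6,"linear":[-3.05,-1.83,0.81],"twist":0},{"jaw":0.6,"linear":[-3.05,-1.83,0.81],"twist":0},{"jaw":0.6,"linear":[-3.05,-1.83,0.81],"twist":0},{"jaw":0.6,"linear":[-3.05,-1.83,0.81],"twist":0},{"jaw":0.6,"linear":[-3.01,-1.81,0.79],"twist":0},{"jaw":0.6,"linear":[0,0,0],"twist":0}]' 10
python3 go.py .469 .267 .042 
python3 - <<'E'
from h import *
c=snap('wrist',1)
print(proj(c,[[.469,.267,.075],[.439,.205,.075],[.506,.435,.026],[.473,.406,.026],[.534,.403,.026]]).round())
E
```

```text
time: 1.15
position: [0.4732, 0.263, 0.1493]
tool_rot: [0.193, 0.981, -0.001, 0.001]
ft_force: [-0.0, 0.3, -0.2]
grip_width: 0.0524
grip_force: 0.0
shift cm [ 0.56  0.22 10.73] norm 10.75 closing 67.7 q [ 0.3   0.54  1.73 -0.    0.87 -0.88] t 1.15
[[321. 256.]
 [212. 250.]
 [527. 202.]
 [488. 176.]
 [502. 247.]]
```

View pics/wrist1.png

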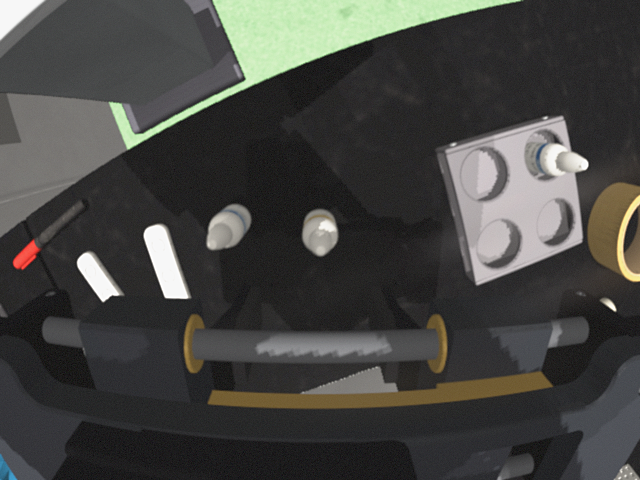

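The wrist view has bottle B's tip at (320,255), bottle A's tip at (209,247), and the free rack holes at about (486,173), (498,243) and (557,222). All agree with the predictions to about 4 px. I'll go down on B.

```bash
python3 -m pendant '[{"jaw":0.6,"linear":[0.2,0.1,3.5],"twist":0},{"jaw":0.6,"linear":[0.2,0.1,3.5],"twist":0},{"jaw":0.6,"linear":[0.15,0,3.7],"twist":0},{"jaw":0.6,"linear":[0,0,0],"twist":0},{"jaw":0,"linear":[0,0,0],"twist":0},{"jaw":0,"linear":[0,0,0],"twist":0},{"jaw":0,"linear":[0,0,0],"twist":0},{"jaw":0,"linear":[0,0,0],"twist":0},{"jaw":0,"linear":[0,0,0],"twist":0}]' 10
python3 - <<'E'
from h import *
c=load('wrist',1)
print(plane(c,[(486,173),(498,243),(557,222)],.026).round(4), plane(c,[(320,255),(209,247)],.073).round(4))
g=c['color'].min(2); x,y,w,h=425,105,165,185
m=(g[y:y+h,x:x+w]>75).astype(np.uint8)
cs,hi=cv2.findContours(m,cv2.RETR_CCOMP,1)
for k,q in enumerate(cs):
    a=cv2.contourArea(q)
    if a>400:
        P=plane(c,q[:,0]+[x,y],.026)[:,:2]*1000; print(a,hi[0,k,3],cv2.minAreaRect(P.astype(np.float32)),(q[:,0].mean(0)+[x,y]))
E
python3 go.py .475 .407 .15
```

```text
time: 1.95
position: [0.4663, 0.2721, 0.046]
tool_rot: [0.191, 0.982, 0.001, 0.002]
ft_force: [-0.2, -0.1, 0.9]
grip_width: 0.0269
grip_force: 0.1
[[0.4706 0.4053 0.026 ]
 [0.5294 0.4001 0.026 ]
 [0.5342 0.4619 0.026 ]] [[0.4686 0.2667 0.073 ]
 [0.4368 0.203  0.073 ]]
17518.5 -1 ((501.8897705078125, 438.3888244628906), (142.107666015625, 119.78084564208984), 86.95610809326172) [513.07648184 194.51816444]
shift cm [  4.21  12.87 -10.38] norm 17.06 closing 68.0 q [ 0.32  0.72  1.79 -0.    0.63 -0.87] t 1.95
```

```bash
python3 -m pendant '[{"jaw":0,"linear":[0,0,0],"twist":0},{"jaw":0,"linear":[0,0,0],"twist":0},{"jaw":0,"linear":[0,0,-2],"twist":0},{"jaw":0,"linear":[0,0,-4],"twist":0},{"jaw":0,"linear":[1,3,0],"twist":0},{"jaw":0,"linear":[1,3,0],"twist":0},{"jaw":0,"linear":[1,3,0],"twist":0},{"jaw":0,"linear":[1,3,0],"twist":0},{"jaw":0,"linear":[0,0.5,0],"twist":0},{"jaw":0,"linear":[0,0,0],"twist":0},{"jaw":0,"linear":[0,0,0],"twist":0}]' 
python3 go.py .470 .407 .05
python3 - <<'E'
from h import *
c=snap('wrist',2)
E
```

```text
time: 2.87
position: [0.4743, 0.402, 0.1039]
tool_rot: [0.19, 0.982, -0.0, -0.0]
ft_force: [-0.1, 0.1, 0.4]
grip_width: 0.0252
grip_force: 10.0
shift cm [0.58 0.31 5.39] norm 5.43 closing 68.1 q [ 0.52  0.7   1.55 -0.    0.9  -0.66] t 2.8667
```

View pics/wrist2.png

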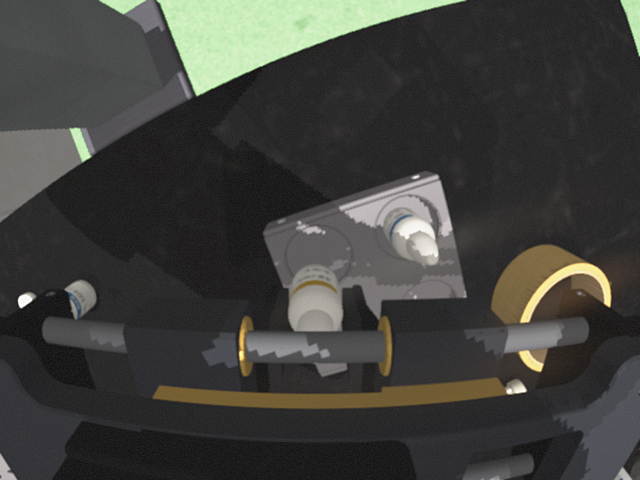

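The bottle is held upright at about (317,300). The target hole shows at about (318,252) on the rack's top sheet, with the racked bottle at (412,235). I'll check the hole numerically.

```bash
python3 - <<'E'
from h import *
c=load('wrist',2)
print(plane(c,[(318,252),(263,234),(437,173),(465,297)],.026).round(4))
print(proj(c,[[.472,.406,.026],[.504,.434,.026],[.4743,.402,.058],[.4743,.402,.104]]).round())
E
```

```text
[[0.4677 0.4051 0.026 ]
 [0.4439 0.3776 0.026 ]
 [0.4478 0.4927 0.026 ]
 [0.5368 0.4879 0.026 ]]
[[322. 258.]
 [379. 285.]
 [318. 282.]
 [318. 321.]]
```

```bash
python3 -m pendant '[{"jaw":0,"linear":[0.25,0.15,0],"twist":0},{"jaw":0,"linear":[0.2,0.1,2],"twist":0},{"jaw":0,"linear":[0,0,2.4],"twist":0},{"jaw":0,"linear":[0,0,0.7],"twist":0},{"jaw":0,"linear":[0,0,0.2],"twist":0},{"jaw":0,"linear":[0,0,0],"twist":0},{"jaw":0,"linear":[0,0,0],"twist":0}]'
python3 go.py .472 .405 .05
```

```text
time: 3.5
position: [0.4722, 0.4063, 0.0514]
tool_rot: [0.191, 0.982, 0.0, 0.0]
ft_force: [0.7, -0.0, -0.7]
grip_width: 0.0256
grip_force: 10.0
shift cm [-0.03 -0.13  0.14] norm 0.19 closing 68.0 q [ 0.53  0.77  1.57  0.    0.8  -0.65] t 3.5
```

```bash
python3 -m pendant '[{"jaw":0.5,"linear":[0,0,0.1],"twist":0},{"jaw":0.5,"linear":[0,0,0],"twist":0},{"jaw":0.5,"linear":[0,0,0],"twist":0},{"jaw":0.5,"linear":[0,0,-3],"twist":0},{"jaw":0.5,"linear":[0,0,-3.5],"twist":0},{"jaw":0.5,"linear":[0,0,-3],"twist":0},{"jaw":0.5,"linear":[-0.7,-3.3,0],"twist":0},{"jaw":0.6,"linear":[-0.7,-3.3,0],"twist":0},{"jaw":0.6,"linear":[-0.8,-3.4,0],"twist":0},{"jaw":0.6,"linear":[-0.7,-3.3,0],"twist":0},{"jaw":0.6,"linear":[-0.7,-3.3,0],"twist":0},{"jaw":0.6,"linear":[-0.8,-3.4,0],"twist":0}]'
python3 -m pendant '[{"jaw":0.6,"linear":[0,0,0],"twist":0},{"jaw":0.6,"linear":[0,0,0],"twist":0}]'
python3 go.py .438 .204 .046
python3 - <<'E'
from h import *
c=snap('wrist',3); print(proj(c,[[.438,.204,.075],[.4725,.405,.079]]).round())
E
```

```text
time: 4.5
position: [0.4371, 0.2034, 0.1453]
tool_rot: [0.19, 0.982, 0.0, 0.001]
ft_force: [-0.0, -0.6, -1.0]
grip_width: 0.0519
grip_force: 0.0
time: 4.67
position: [0.4375, 0.2032, 0.1451]
tool_rot: [0.192, 0.981, 0.0, 0.0]
ft_force: [-0.4, 1.0, 0.4]
grip_width: 0.0522
grip_force: 0.0
shift cm [-0.02  0.09  9.91] norm 9.91 closing 67.8 q [ 0.2   0.49  1.88  0.    0.78 -0.98] t 4.6667
[[319. 267.]
 [596. 207.]]
```

View pics/wrist3.png

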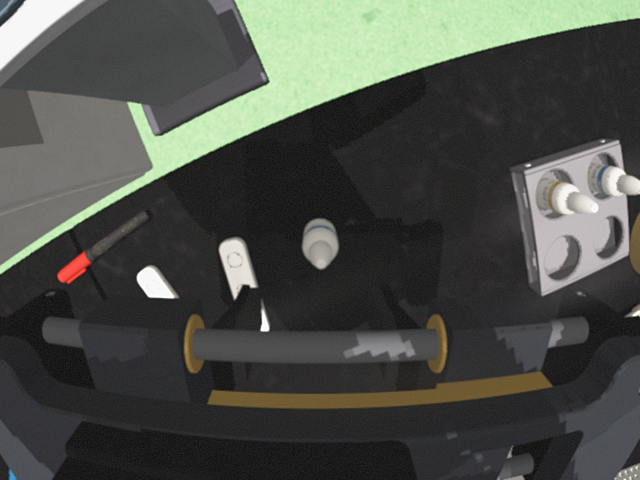

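Bottle B stands in its hole at (565,200), and bottle A's tip is at (319,267), where predicted. I'll pick A up and carry it to the hole at rack (+30,-30).

```bash
python3 -m pendant '[{"jaw":0.6,"linear":[0,0.05,3.3],"twist":0},{"jaw":0.6,"linear":[0,0.05,3.3],"twist":0},{"jaw":0.6,"linear":[0,0,3.3],"twist":0},{"jaw":0.6,"linear":[0,0,0],"twist":0},{"jaw":0,"linear":[0,0,0],"twist":0},{"jaw":0,"linear":[0,0,0],"twist":0},{"jaw":0,"linear":[0,0,0],"twist":0},{"jaw":0,"linear":[0,0,0],"twist":0},{"jaw":0,"linear":[0,0,0],"twist":0},{"jaw":0,"linear":[0,0,0],"twist":0},{"jaw":0,"linear":[0,0,0],"twist":0}]' 10
python3 -m pendant '[{"jaw":0,"linear":[0,0,-2],"twist":0},{"jaw":0,"linear":[0,0,-4],"twist":0},{"jaw":0,"linear":[-0.2,3.6,0],"twist":0},{"jaw":0,"linear":[-0.2,3.6,0],"twist":0},{"jaw":0,"linear":[-0.2,3.6,0],"twist":0},{"jaw":0,"linear":[-0.2,3.6,0],"twist":0},{"jaw":0,"linear":[-0.2,3.6,0],"twist":0},{"jaw":0,"linear":[-0.2,3.6,0],"twist":0},{"jaw":0,"linear":[0,0,0],"twist":0},{"jaw":0,"linear":[0,0,0],"twist":0}]' 
python3 go.py .532 .402 .05
```

```text
time: 5.63
position: [0.4389, 0.2057, 0.0473]
tool_rot: [0.191, 0.982, 0.001, 0.002]
ft_force: [-0.7, 1.1, 8.2]
grip_width: 0.0253
grip_force: 10.0
time: 6.47
position: [0.5302, 0.4027, 0.106]
tool_rot: [0.19, 0.982, 0.0, 0.001]
ft_force: [-1.0, -0.4, -0.3]
grip_width: 0.0253
grip_force: 10.0
shift cm [-0.19 -0.01  5.6 ] norm 5.6 closing 68.1 q [ 0.48  0.74  1.43 -0.    0.97 -0.71] t 6.4667
```

```bash
python3 -m pendant '[{"jaw":0,"linear":[-0.1,0,2],"twist":0},{"jaw":0,"linear":[-0.1,0,2.4],"twist":0},{"jaw":0,"linear":[0,0,0.7],"twist":0},{"jaw":0,"linear":[0,0,0.4],"twist":0},{"jaw":0,"linear":[0,0,0],"twist":0},{"jaw":0,"linear":[0,0,0],"twist":0},{"jaw":0.5,"linear":[0,0,0],"twist":0},{"jaw":0.5,"linear":[0,0,0],"twist":0},{"jaw":0.5,"linear":[0,0,0],"twist":0},{"jaw":0.5,"linear":[0,0,-3],"twist":0},{"jaw":0.5,"linear":[0,0,-4],"twist":0},{"jaw":0.5,"linear":[0,0,-4],"twist":0}]'
python3 -m pendant '[{"jaw":0.5,"linear":[1.4,-3.25,0],"twist":0},{"jaw":0.5,"linear":[1.4,-3.25,0],"twist":0},{"jaw":0.5,"linear":[1.4,-3.25,0],"twist":0},{"jaw":0.5,"linear":[1.4,-3.25,0],"twist":0},{"jaw":0.5,"linear":[0,0,0],"twist":0},{"jaw":0.5,"linear":[0,0,0],"twist":0}]'
python3 go.py .48 -.22 .22 0
python3 - <<'E'
from h import *
c=snap('wrist',4)
E
```

```text
time: 7.47
position: [0.5307, 0.3999, 0.1605]
tool_rot: [0.191, 0.982, -0.001, -0.001]
ft_force: [0.9, 1.0, -0.2]
grip_width: 0.043
grip_force: 0.0
time: 7.97
position: [0.4291, 0.2996, 0.1609]
tool_rot: [0.191, 0.982, -0.0, -0.001]
ft_force: [1.2, 0.6, 0.1]
grip_width: 0.0437
grip_force: 0.0
shift cm [-24.21 -46.26  -5.88] norm 52.55 closing 68.0 q [ 0.4   0.51  1.76  0.    0.88 -0.79] t 7.9667
twist 68.0
```

View pics/wrist4.png

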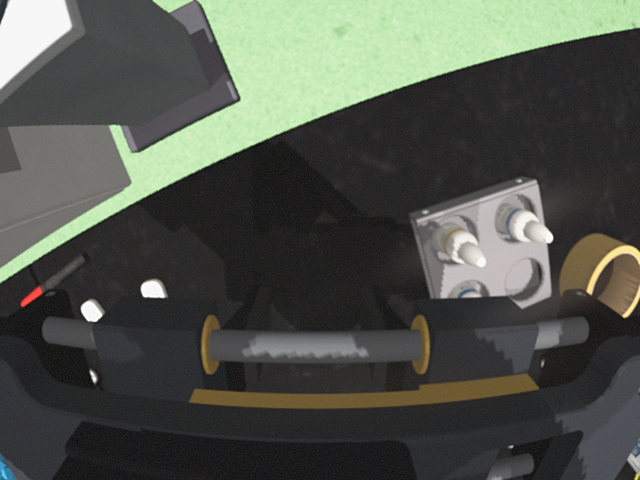

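All three bottles stand in the bottle rack: (460,245), (525,220) and (465,292). Next I'll swing over to the cup rack and tray to look.

```bash
python3 -m pendant '[{"jaw":0.6,"linear":[-1.6,-3.8,-0.5],"twist":0},{"jaw":0.6,"linear":[-1.6,-3.8,-0.5],"twist":0},{"jaw":0.6,"linear":[-1.6,-3.8,-0.5],"twist":0},{"jaw":0.6,"linear":[-1.6,-3.8,-0.5],"twist":0},{"jaw":0.6,"linear":[-1.6,-3.8,-0.5],"twist":0},{"jaw":0.6,"linear":[-1.6,-3.8,-0.5],"twist":0},{"jaw":0.6,"linear":[-1.6,-3.8,-0.5],"twist":0},{"jaw":0.6,"linear":[-1.6,-3.8,-0.5],"twist":0},{"jaw":0.6,"linear":[-1.6,-3.8,-0.5],"twist":0},{"jaw":0.6,"linear":[-1.6,-3.8,-0.5],"twist":0},{"jaw":0.6,"linear":[-1.6,-3.8,-0.5],"twist":0},{"jaw":0.6,"linear":[-1.6,-3.8,-0.5],"twist":0}]'
python3 -m pendant '[{"jaw":0.6,"linear":[0,0,0],"twist":6.8},{"jaw":0.6,"linear":[0,0,0],"twist":6.8},{"jaw":0.6,"linear":[0,0,0],"twist":6.8},{"jaw":0.6,"linear":[0,0,0],"twist":6.8},{"jaw":0.6,"linear":[0,0,0],"twist":6.8},{"jaw":0.6,"linear":[0,0,0],"twist":6.8},{"jaw":0.6,"linear":[0,0,0],"twist":6.8},{"jaw":0.6,"linear":[0,0,0],"twist":6.8},{"jaw":0.6,"linear":[0,0,0],"twist":6.8},{"jaw":0.6,"linear":[0,0,0],"twist":6.8},{"jaw":0.6,"linear":[0,0,0],"twist":0}]'
python3 go.py .52 -.27 .22 0
python3 - <<'E'
from h import *
c=snap('wrist',5)
E
```

```text
time: 9.02
position: [0.4402, -0.1973, 0.2216]
tool_rot: [0.191, 0.982, -0.001, 0.002]
ft_force: [0.9, 0.3, 0.5]
grip_width: 0.052
grip_force: 0.0
time: 9.93
position: [0.4404, -0.195, 0.2211]
tool_rot: [0.708, 0.707, 0.0, 0.001]
ft_force: [0.2, 0.0, 0.2]
grip_width: 0.0522
grip_force: 0.0
shift cm [-7.49  7.97  0.14] norm 10.93 closing -0.1 q [-0.65  0.36  1.81  0.    0.97 -0.65] t 9.9333
twist -0.1
```

View pics/wrist5.png

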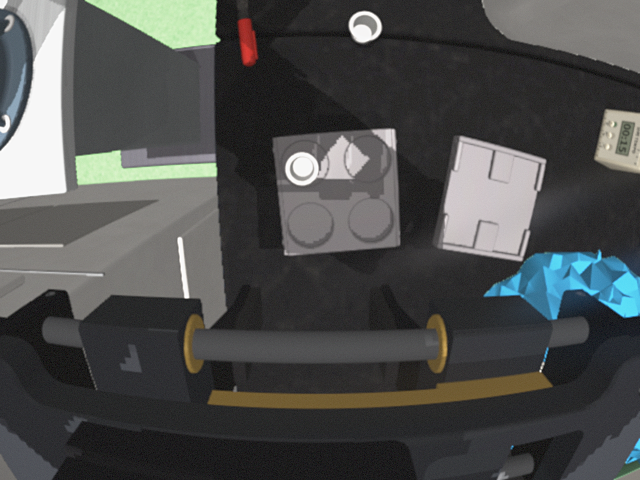

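The wrist view shows the cup rack with corners at about (275,137), (395,129), (400,248) and (284,255); its cup stands at (302,168). The tray is at about (492,197) with its slots running up-down in the image, and the loose cup is at (365,27).

```bash
python3 - <<'E'
from h import *
c=load('wrist',5); g=c['color'].min(2)
print('cup rim',plane(c,(366,26),.029).round(4))
print('cuprack c',plane(c,[(275,137),(395,129),(400,248),(284,255)],.015).round(4),'holes',plane(c,[(367,158),(371,220),(310,225)],.015).round(4))
print('tray c',plane(c,[(458,136),(546,158),(521,260),(442,248)],.018).round(4),'lands',plane(c,[(497,165),(487,233)],.018).round(4))
cv2.imwrite('pics/crop5.png',cv2.resize(c['color'][115:275,260:560],None,fx=2.66,fy=2.66,interpolation=cv2.INTER_CUBIC))
E
```

```text
cup rim [[ 0.4875 -0.0119  0.029 ]]
cuprack c [[ 0.404  -0.1166  0.015 ]
 [ 0.5169 -0.1079  0.015 ]
 [ 0.5267 -0.2255  0.015 ]
 [ 0.4102 -0.2323  0.015 ]] holes [[ 0.4904 -0.1365  0.015 ]
 [ 0.4958 -0.1968  0.015 ]
 [ 0.4363 -0.2018  0.015 ]]
tray c [[ 0.5802 -0.1111  0.018 ]
 [ 0.6878 -0.1249  0.018 ]
 [ 0.6696 -0.2391  0.018 ]
 [ 0.5708 -0.2247  0.018 ]] lands [[ 0.6256 -0.1371  0.018 ]
 [ 0.6209 -0.2086  0.018 ]]
```

View pics/crop5.png

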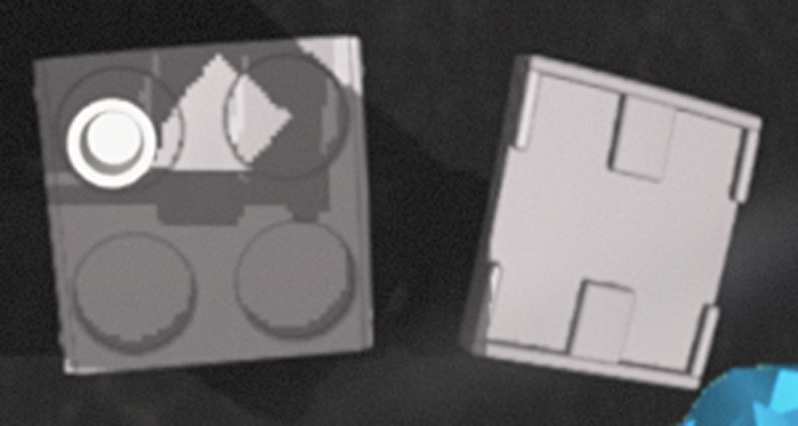

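```bash
python3 -m pendant '[{"jaw":0.6,"linear":[0,0,0],"twist":-7},{"jaw":0.6,"linear":[0,0,0],"twist":-7},{"jaw":0.6,"linear":[0,0,0],"twist":-7},{"jaw":0.6,"linear":[0,0,0],"twist":-7},{"jaw":0.6,"linear":[0,0,0],"twist":-7},{"jaw":0.6,"linear":[0,0,0],"twist":-7},{"jaw":0.6,"linear":[0,0,0],"twist":-7},{"jaw":0.6,"linear":[0,0,0],"twist":-7},{"jaw":0.6,"linear":[0,0,0],"twist":-7},{"jaw":0.6,"linear":[0,0,0],"twist":-7},{"jaw":0.6,"linear":[0,0,0],"twist":-7},{"jaw":0.6,"linear":[0,0,0],"twist":-7}]' 5
python3 go.py .488 -.011 .10; python3 - <<'E'
from h import *
c=load('wrist',5)
print(plane(c,[(502.5,166.5),(487.4,235.3)],.018).round(4), plane(c,[(459,136),(545.7,159.4),(522,260.5)],.018).round(4))
E
```

```text
time: 10.98
position: [0.4394, -0.1945, 0.2209]
tool_rot: [0.047, 0.999, -0.0, 0.001]
ft_force: [-0.3, 0.4, 0.7]
grip_width: 0.0522
grip_force: 0.0
shift cm [-3.08 18.74 12.08] norm 22.51 closing 84.6 q [-0.65  0.36  1.81 -0.    0.97 -2.13] t 10.9833
[[ 0.6323 -0.1382  0.018 ]
 [ 0.6217 -0.2111  0.018 ]] [[ 0.5813 -0.111   0.018 ]
 [ 0.6875 -0.1265  0.018 ]
 [ 0.6711 -0.2398  0.018 ]]
```

```bash
python3 -m pendant '[{"jaw":0.6,"linear":[-0.44,2.68,1.73],"twist":0},{"jaw":0.6,"linear":[-0.44,2.68,1.73],"twist":0},{"jaw":0.6,"linear":[-0.44,2.68,1.73],"twist":0},{"jaw":0.6,"linear":[-0.44,2.68,1.73],"twist":0},{"jaw":0.6,"linear":[-0.44,2.68,1.73],"twist":0},{"jaw":0.6,"linear":[-0.44,2.68,1.73],"twist":0},{"jaw":0.6,"linear":[-0.44,2.68,1.73],"twist":0},{"jaw":0.6,"linear":[0,0,0],"twist":0},{"jaw":0.6,"linear":[0,0,0],"twist":0}]'
python3 go.py .488 -.011 .03
python3 - <<'E'
from h import *
c=snap('wrist',6); print(proj(c,[[.488,-.011,.029]]).round())
g=c['color'].min(2)
m=np.zeros_like(g);m[150:330,230:400]=(g>120)[150:330,230:400]
for q in cv2.findContours(m,0,1)[0]:
    if cv2.contourArea(q)>60: print(cv2.boundingRect(q),cv2.minEnclosingCircle(q))
E
```

```text
time: 11.73
position: [0.4892, -0.0093, 0.0986]
tool_rot: [0.049, 0.999, 0.0, -0.001]
ft_force: [-0.1, -0.6, 0.7]
grip_width: 0.0522
grip_force: 0.0
shift cm [ 0.09 -0.18  6.86] norm 6.87 closing 84.3 q [-0.25  0.58  1.89 -0.    0.67 -1.72] t 11.7333
[[315. 267.]]
(290, 238, 48, 51) ((314.19879150390625, 263.04217529296875), 25.24573516845703)
(387, 150, 13, 49) ((393.0, 174.0), 24.738733291625977)
```

View pics/wrist6.png

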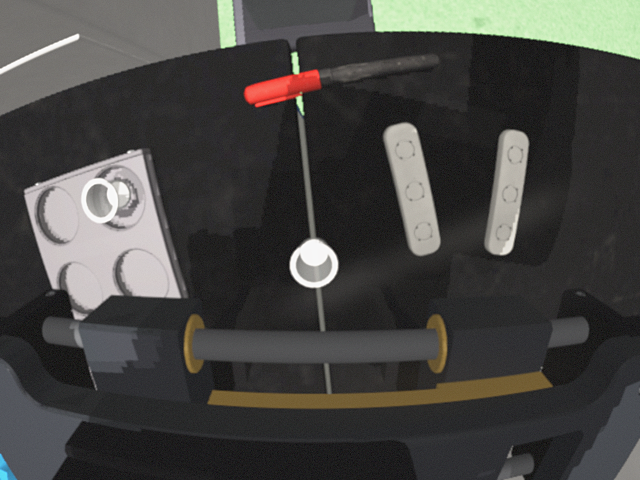

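The cup rim is at (314,263), within 4 px of the prediction. Both cassettes show in full, at (412,188) and (507,192). I'll measure them and grip the cup.

```bash
python3 -m pendant '[{"jaw":0.6,"linear":[0.1,-0.1,2.3],"twist":0},{"jaw":0.6,"linear":[0,-0.05,2.3],"twist":0},{"jaw":0.6,"linear":[0,0,2.3],"twist":0},{"jaw":0.6,"linear":[0,0,0],"twist":0},{"jaw":0,"linear":[0,0,0],"twist":0},{"jaw":0,"linear":[0,0,0],"twist":0},{"jaw":0,"linear":[0,0,0],"twist":0},{"jaw":0,"linear":[0,0,0],"twist":0},{"jaw":0,"linear":[0,0,0],"twist":0},{"jaw":0,"linear":[0,0,0],"twist":0},{"jaw":0,"linear":[0,0,0],"twist":0}]' 5
python3 - <<'E'
from h import *
c=load('wrist',6); g=c['color'].min(2)
m=np.zeros_like(g);m[115:290,370:540]=(g>95)[115:290,370:540]
for q in cv2.findContours(m,0,1)[0]:
    if cv2.contourArea(q)>800: print(cv2.boundingRect(q),cv2.minAreaRect((plane(c,q[:,0],.007)[:,:2]*1000).astype(np.float32)))
E
python3 go.py .496 -.197 .08
```

```text
time: 12.7
position: [0.4882, -0.012, 0.0314]
tool_rot: [0.052, 0.999, -0.0, 0.001]
ft_force: [0.1, 0.7, 6.3]
grip_width: 0.0282
grip_force: 5.0
(485, 130, 44, 125) ((456.1999206542969, 128.62564086914062), (25.586204528808594, 90.33240509033203), 80.24778747558594)
(384, 123, 57, 133) ((450.2494812011719, 58.060691833496094), (90.3989486694336, 23.069076538085938), 10.081685066223145)
shift cm [ -2.71 -18.32  -4.85] norm 19.14 closing 84.0 q [-0.25  0.72  1.92  0.    0.5  -1.72] t 12.7
```

```bash
python3 -m pendant '[{"jaw":0,"linear":[0,0,-2],"twist":0},{"jaw":0,"linear":[0,0,-3],"twist":0},{"jaw":0,"linear":[-0.54,-3.66,0],"twist":0},{"jaw":0,"linear":[-0.54,-3.66,0],"twist":0},{"jaw":0,"linear":[-0.54,-3.66,0],"twist":0},{"jaw":0,"linear":[-0.54,-3.66,0],"twist":0},{"jaw":0,"linear":[-0.54,-3.66,0],"twist":0},{"jaw":0,"linear":[0,0,0],"twist":0},{"jaw":0,"linear":[0,0,0],"twist":0}]' 5
python3 go.py .496 -.197 .0355
python3 - <<'E'
from h import *
c=snap('wrist',7); print(proj(c,[[.496,-.197,.015],[.4645,-.1706,.015],[.4965,-.1965,.08]]).round())
E
```

```text
time: 13.45
position: [0.4953, -0.1989, 0.0805]
tool_rot: [0.054, 0.999, -0.0, 0.0]
ft_force: [-1.3, 0.6, -0.3]
grip_width: 0.028
grip_force: 5.0
shift cm [-0.04  0.19  4.5 ] norm 4.51 closing 83.8 q [-0.59  0.65  1.79  0.    0.7  -2.05] t 13.45
[[321. 271.]
 [360. 216.]
 [324. 323.]]
```

View pics/wrist7.png

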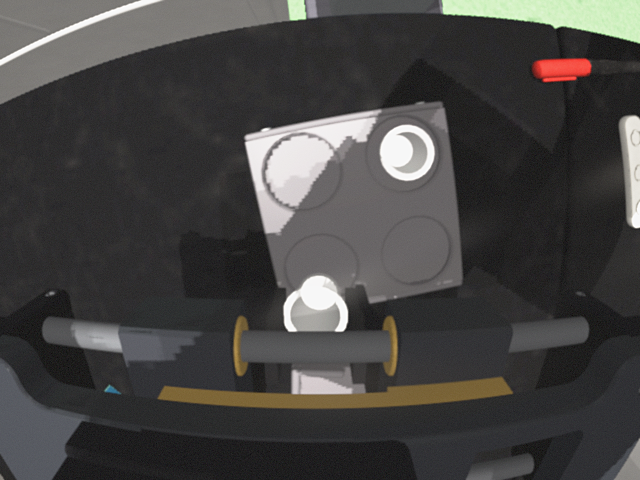

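The hole is at about (321,271), as predicted, and the cup is held at (316,314). I'll lower it.

```bash
python3 -m pendant '[{"jaw":0,"linear":[0,0.1,2],"twist":0},{"jaw":0,"linear":[0,0.05,1.6],"twist":0},{"jaw":0,"linear":[0,0,0.7],"twist":0},{"jaw":0,"linear":[0,0,0.2],"twist":0},{"jaw":0,"linear":[0,0,0],"twist":0},{"jaw":0.5,"linear":[0,0,0],"twist":0},{"jaw":0.5,"linear":[0,0,0],"twist":0},{"jaw":0.5,"linear":[0,0,0],"twist":0},{"jaw":0.5,"linear":[0,0,-3],"twist":0},{"jaw":0.5,"linear":[0,0,-3.5],"twist":0},{"jaw":0.5,"linear":[0,0,0],"twist":0},{"jaw":0.5,"linear":[0,0,0],"twist":0}]'
python3 go.py .451 .059 .10 100; python3 go.py .457 .130 .1 80
python3 - <<'E'
from h import *
c=snap('wrist',8)
g=c['color'].min(2); m=np.zeros_like(g);m[80:310,240:480]=(g>190)[80:310,240:480]
for q in cv2.findContours(m,0,1)[0]:
    if cv2.contourArea(q)>100: print(cv2.boundingRect(q),plane(c,cv2.minEnclosingCircle(q)[0],.033).round(4))
E
```

```text
time: 14.5
position: [0.4968, -0.1961, 0.1028]
tool_rot: [0.052, 0.999, -0.001, 0.002]
ft_force: [0.2, -0.1, 0.0]
grip_width: 0.0433
grip_force: 0.0
shift cm [ 7.21 24.9   0.18] norm 25.92 closing 84.0 q [-0.59  0.61  1.78 -0.    0.74 -2.05] t 14.5
twist -16.0
shift cm [ 7.36 32.02  0.16] norm 32.86 closing 84.0 q [-0.59  0.61  1.78 -0.    0.74 -2.05] t 14.5
twist 4.0
(299, 236, 48, 48) [[ 0.4922 -0.1928  0.033 ]]
(266, 133, 65, 66) [[ 0.4338 -0.2001  0.033 ]]
(369, 124, 50, 50) [[ 0.429  -0.1452  0.033 ]]
(248, 110, 129, 119) [[ 0.4357 -0.1883  0.033 ]]
```

```bash
python3 -m pendant '[{"jaw":0.5,"linear":[1.03,3.56,0],"twist":0},{"jaw":0.5,"linear":[1.03,3.56,0],"twist":0},{"jaw":0.5,"linear":[1.03,3.56,0],"twist":0},{"jaw":0.5,"linear":[1.03,3.56,0],"twist":0},{"jaw":0.5,"linear":[1.03,3.56,0],"twist":0},{"jaw":0.5,"linear":[1.03,3.56,0],"twist":0},{"jaw":0.5,"linear":[1.03,3.54,0],"twist":0},{"jaw":0.5,"linear":[0,0,0],"twist":-5.3},{"jaw":0.5,"linear":[0,0,0],"twist":-5.3},{"jaw":0.5,"linear":[0,0,0],"twist":-5.4},{"jaw":0.5,"linear":[0,0,0],"twist":0},{"jaw":0.5,"linear":[0,0,0],"twist":0}]' 10
python3 - <<'E'
from h import *
c=snap('wrist',9); g=c['color'].min(2)
m=(g>95).astype(np.uint8); m[:120]=0; m[300:]=0
for q in cv2.findContours(m,0,1)[0]:
    if cv2.contourArea(q)>1500: print(cv2.boundingRect(q),cv2.minAreaRect((plane(c,q[:,0],.007)[:,:2]*1000).astype(np.float32)))
E
python3 go.py .451 .059 .019 100
python3 go.py .451 .059 .019 100
```

```text
time: 15.55
position: [0.4489, 0.0601, 0.0998]
tool_rot: [-0.086, 0.996, 0.0, -0.001]
ft_force: [0.0, -0.4, -0.1]
grip_width: 0.0436
grip_force: 0.0
(387, 221, 62, 79) ((442.32989501953125, 131.2348175048828), (24.161958694458008, 63.11878204345703), 80.3440933227539)
(298, 191, 34, 109) ((442.43768310546875, 57.20745849609375), (75.8625717163086, 22.488651275634766), 10.02677059173584)
(0, 152, 93, 148) ((465.6103210449219, -174.95413208007812), (122.23262786865234, 116.08624267578125), 4.674496173858643)
(445, 120, 195, 69) ((340.88787841796875, 225.37228393554688), (59.004859924316406, 190.22488403320312), 16.698070526123047)
shift cm [-0.19 -0.13  8.09] norm 8.1 closing 99.9 q [-0.11  0.55  1.98  0.    0.61 -1.86] t 15.6
twist -0.1
shift cm [-0.19 -0.13  8.09] norm 8.1 closing 99.9 q [-0.11  0.55  1.98  0.    0.61 -1.86] t 15.6
twist -0.1
```

View pics/wrist9.png

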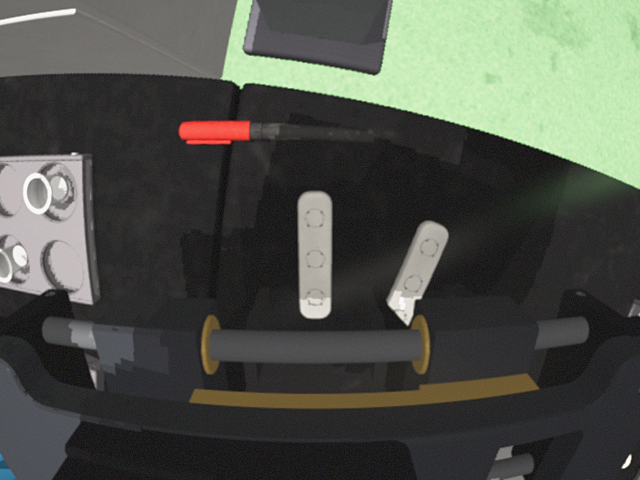

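Cassette A at (315,255) is square with the tool, and cassette B is clear to the right at (420,265). I'll go down and grip A.

```bash
python3 -m pendant '[{"jaw":0.5,"linear":[-0.1,-0.15,3],"twist":0},{"jaw":0.5,"linear":[0,0,3],"twist":0},{"jaw":0.5,"linear":[0,0,2],"twist":0},{"jaw":0.5,"linear":[0,0,0],"twist":0},{"jaw":0,"linear":[0,0,0],"twist":0},{"jaw":0,"linear":[0,0,0],"twist":0},{"jaw":0,"linear":[0,0,0],"twist":0},{"jaw":0,"linear":[0,0,0],"twist":0},{"jaw":0,"linear":[0,0,0],"twist":0},{"jaw":0,"linear":[0,0,0],"twist":0},{"jaw":0,"linear":[0,0,0],"twist":0}]' 10
python3 -m pendant '[{"jaw":0,"linear":[0,0,-2],"twist":0},{"jaw":0,"linear":[0,0,-4],"twist":0},{"jaw":0,"linear":[0,0,-4],"twist":0},{"jaw":0,"linear":[0,0,0],"twist":0}]'
python3 go.py .55 -.26 .12 -8.3
```

```text
time: 16.52
position: [0.451, 0.0586, 0.0209]
tool_rot: [-0.087, 0.996, -0.0, 0.0]
ft_force: [0.1, -0.8, 2.1]
grip_width: 0.0217
grip_force: 10.0
time: 16.85
position: [0.4544, 0.0585, 0.1261]
tool_rot: [-0.087, 0.996, -0.001, 0.006]
ft_force: [0.9, -0.4, -0.1]
grip_width: 0.0215
grip_force: 10.0
shift cm [ -3.86 -33.02   0.77] norm 33.26 closing 100.0 q [-0.12  0.5   1.96  0.    0.67 -1.86] t 16.85
twist -71.7
```

```bash
python3 -m pendant '[{"jaw":0,"linear":[0.68,-3.86,0],"twist":0},{"jaw":0,"linear":[0.68,-3.86,0],"twist":0},{"jaw":0,"linear":[0.68,-3.86,0],"twist":0},{"jaw":0,"linear":[0.68,-3.86,0],"twist":0},{"jaw":0,"linear":[0.68,-3.86,0],"twist":0},{"jaw":0,"linear":[0.68,-3.86,0],"twist":0},{"jaw":0,"linear":[0,0,0],"twist":6.8},{"jaw":0,"linear":[0,0,0],"twist":6.8},{"jaw":0,"linear":[0,0,0],"twist":6.8},{"jaw":0,"linear":[0,0,0],"twist":6.8},{"jaw":0,"linear":[0,0,0],"twist":6.8},{"jaw":0,"linear":[0,0,0],"twist":6.8}]'
python3 -m pendant '[{"jaw":0,"linear":[0,0,0],"twist":6.75},{"jaw":0,"linear":[0,0,0],"twist":6.75},{"jaw":0,"linear":[0,0,0],"twist":6.75},{"jaw":0,"linear":[0,0,0],"twist":6.75},{"jaw":0,"linear":[0,0,0],"twist":6.75},{"jaw":0,"linear":[0,0,0],"twist":6.75},{"jaw":0,"linear":[0,0,0],"twist":6.75},{"jaw":0,"linear":[0,0,0],"twist":6.75},{"jaw":0,"linear":[0,0,0],"twist":6.75},{"jaw":0,"linear":[0,0,0],"twist":6.75},{"jaw":0,"linear":[0,0,0],"twist":0}]'
python3 go.py .656 -.1795 .09 -8.3
```

```text
time: 17.85
position: [0.4506, -0.1764, 0.1204]
tool_rot: [0.268, 0.963, 0.0, -0.0]
ft_force: [-0.5, -0.2, -0.0]
grip_width: 0.0219
grip_force: 10.0
time: 18.77
position: [0.4507, -0.1763, 0.1204]
tool_rot: [0.757, 0.653, -0.0, -0.0]
ft_force: [0.8, -0.5, -0.4]
grip_width: 0.0219
grip_force: 10.0
shift cm [ 2.68 20.36  3.03] norm 20.76 closing -8.4 q [-0.6   0.54  1.89  0.    0.72 -0.46] t 18.7667
twist -0.1
```

```bash
python3 -m pendant '[{"jaw":0,"linear":[0.45,3.4,0.3],"twist":0},{"jaw":0,"linear":[0.45,3.4,0.3],"twist":0},{"jaw":0,"linear":[0.45,3.4,0.3],"twist":0},{"jaw":0,"linear":[0.45,3.4,0.3],"twist":0},{"jaw":0,"linear":[0.45,3.4,0.3],"twist":0},{"jaw":0,"linear":[0.43,3.36,0.3],"twist":0},{"jaw":0,"linear":[0,0,0],"twist":0},{"jaw":0,"linear":[0,0,0],"twist":0}]'
python3 go.py .656 -.1795 .033 -8.3
python3 - <<'E'
from h import *
c=snap('wrist',10)
R=lambda p:[.6262+.9895*p[0]+.1444*p[1],-.1752-.1444*p[0]+.9895*p[1],.018]
print(proj(c,[R(p) for p in [(-.054,.058),(.054,.058),(-.012,.022),(.012,.022)]]).round())
E
```

```text
time: 19.43
position: [0.6573, -0.179, 0.1017]
tool_rot: [0.755, 0.656, -0.0, 0.0]
ft_force: [0.1, -0.2, 0.1]
grip_width: 0.0222
grip_force: 10.0
shift cm [-0.07 -0.12  6.87] norm 6.87 closing -8.1 q [-0.43  0.76  1.39 -0.    0.99 -0.29] t 19.4333
twist 0.2
[[182. 173.]
 [352. 171.]
 [247. 227.]
 [284. 227.]]
```

View pics/wrist10.png

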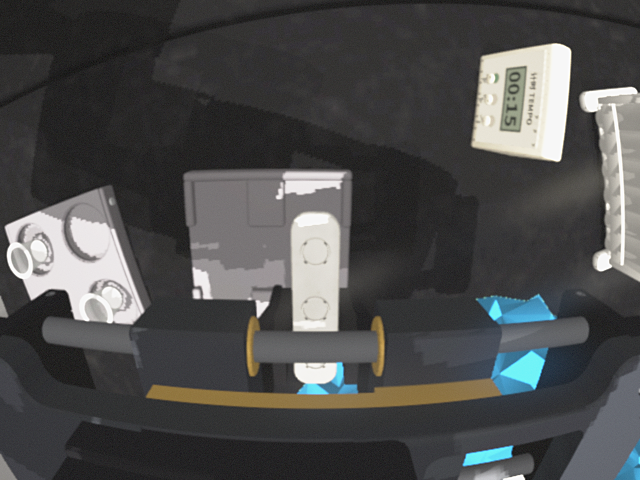

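The tray corners are at (184,172) and (352,171), matching the predictions, and the cassette is square above the right slot. The blue glove lies close at lower right, so I'll check its height under the gripper's body before lowering.

```bash
python3 - <<'E'
from h import *
for n,k in (('wrist',5),('scene',0)):
    c=load(n,k); b,g,r=[c['color'][...,i].astype(int) for i in range(3)]
    v,u=np.nonzero((b>120)&(b-r>60)&(np.arange(480)[:,None]<(320 if n=='wrist' else 250)))
    P=depth(c,np.c_[u,v]); print(n,len(P))
    P=P[(P[:,1]>-.33)&(P[:,1]<0)&(P[:,0]>.5)&(P[:,0]<.85)]
    for y0 in (-.33,-.29,-.26,-.23,-.2,-.17):
        q=P[(P[:,1]>y0)&(P[:,1]<y0+.03)]
        if len(q)>3: print(y0,'x',q[:,0].min().round(3),q[:,0].max().round(3),'z max',np.percentile(q[:,2],98).round(3))
E
```

```text
wrist 6100
-0.29 x 0.637 0.798 z max 0.116
-0.26 x 0.663 0.831 z max 0.109
-0.23 x 0.744 0.78 z max 0.038
-0.17 x 0.507 0.533 z max 0.299
scene 3631
-0.33 x 0.608 0.849 z max 0.134
-0.29 x 0.632 0.85 z max 0.124
-0.26 x 0.675 0.85 z max 0.112
```

```bash
python3 -m pendant '[{"jaw":0,"linear":[0.15,-0.05,0],"twist":0.1},{"jaw":0,"linear":[0.15,-0.05,2],"twist":0.1},{"jaw":0,"linear":[0,0,2],"twist":0},{"jaw":0,"linear":[0,0,1.5],"twist":0},{"jaw":0,"linear":[0,0,0],"twist":0}]'
python3 -m pendant '[{"jaw":0,"linear":[0,0,0.6],"twist":0},{"jaw":0,"linear":[0,0,0.5],"twist":0},{"jaw":0,"linear":[0,0,0.2],"twist":0},{"jaw":0,"linear":[0,0,0],"twist":0},{"jaw":0,"linear":[0,0,0],"twist":0}]'
python3 go.py .6566 -.1755 .033 -8.3
```

```text
time: 19.9
position: [0.6516, -0.1751, 0.0444]
tool_rot: [0.757, 0.653, -0.002, -0.004]
ft_force: [-1.1, 0.8, -1.1]
grip_width: 0.0218
grip_force: 10.0
time: 20.32
position: [0.656, -0.1764, 0.0352]
tool_rot: [0.757, 0.653, 0.0, 0.0]
ft_force: [0.1, -0.6, 0.0]
grip_width: 0.0218
grip_force: 10.0
shift cm [0.1  0.05 0.22] norm 0.24 closing -8.5 q [-0.43  0.85  1.41 -0.    0.88 -0.28] t 20.3167
twist -0.2
```

```bash
python3 -m pendant '[{"jaw":0,"linear":[0,0,0.2],"twist":0},{"jaw":0,"linear":[0,0,0],"twist":0},{"jaw":0.42,"linear":[0,0,0],"twist":0},{"jaw":0.42,"linear":[0,0,0],"twist":0},{"jaw":0.42,"linear":[0,0,0],"twist":0},{"jaw":0.42,"linear":[0,0,-2],"twist":0},{"jaw":0.42,"linear":[0,0,-4],"twist":0},{"jaw":0.42,"linear":[0,0,-4],"twist":0},{"jaw":0.42,"linear":[-0.5,-3.5,0],"twist":0},{"jaw":0.42,"linear":[-0.5,-3.5,0],"twist":0},{"jaw":0.42,"linear":[-0.5,-3.5,0],"twist":0},{"jaw":0.42,"linear":[-0.5,-3.5,0],"twist":0}]'
python3 -m pendant '[{"jaw":0.5,"linear":[-0.5,-3.5,0],"twist":0},{"jaw":0.5,"linear":[-0.5,-3.5,0],"twist":0},{"jaw":0.5,"linear":[0,0,0],"twist":0},{"jaw":0.5,"linear":[0,0,0],"twist":0}]'
python3 go.py .457 .130 .1 80
python3 - <<'E'
from h import *
c=snap('wrist',11)
R=lambda p:[.6262+.9895*p[0]+.1444*p[1],-.1752-.1444*p[0]+.9895*p[1],.021]
print(proj(c,[R((.03,.004))]).round())
g=c['color'].min(2); m=(g>195).astype(np.uint8); m[320:]=0
for q in cv2.findContours(m,0,1)[0]:
    if cv2.contourArea(q)>600: print(cv2.boundingRect(q),cv2.minAreaRect((plane(c,q[:,0],.021)[:,:2]*1000).astype(np.float32)))
E
```

```text
time: 21.32
position: [0.5129, -0.1751, 0.1331]
tool_rot: [0.757, 0.653, 0.0, 0.001]
ft_force: [-0.0, -1.1, 0.1]
grip_width: 0.0366
grip_force: 0.0
time: 21.65
position: [0.4416, -0.1744, 0.1327]
tool_rot: [0.758, 0.652, -0.0, -0.001]
ft_force: [1.1, 0.2, 0.5]
grip_width: 0.0433
grip_force: 0.0
shift cm [30.32 -3.02  3.3 ] norm 30.65 closing -8.6 q [-0.61  0.51  1.9   0.    0.74 -0.46] t 21.65
twist -88.6
[[569. 211.]]
(372, 245, 40, 41) ((496.2203674316406, -197.28564453125), (31.590431213378906, 30.344667434692383), 80.49569702148438)
(270, 193, 43, 42) ((428.60870361328125, -147.74359130859375), (29.64275550842285, 29.882341384887695), 80.98503112792969)
(553, 160, 32, 106) ((657.8609619140625, -177.8820343017578), (91.1230239868164, 26.395944595336914), 80.93479919433594)
(484, 147, 72, 126) ((605.07861328125, -170.43185424804688), (98.46929168701172, 68.052734375), 81.94464111328125)
(0, 144, 29, 131) ((171.39930725097656, -104.19397735595703), (128.68565368652344, 43.65541076660156), 67.59428405761719)
```

View pics/wrist11.png

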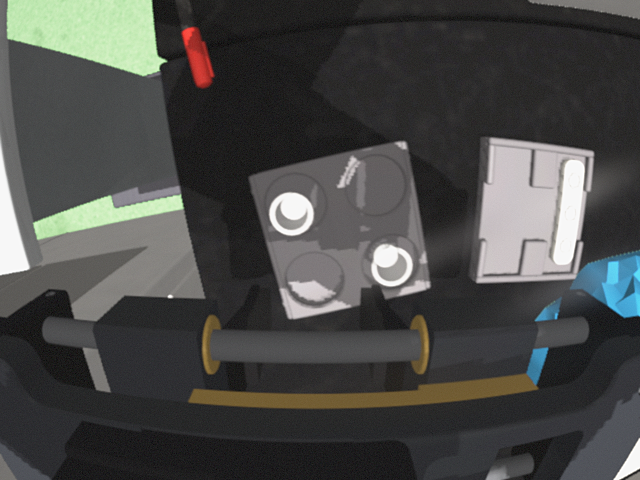

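Cassette A lies in the right slot at (568,212), and the cup is upright in its hole at (391,263). Now cassette B.

```bash
python3 -m pendant '[{"jaw":0.5,"linear":[0,0,0],"twist":-7.1},{"jaw":0.5,"linear":[0,0,0],"twist":-7.1},{"jaw":0.5,"linear":[0,0,0],"twist":-7.1},{"jaw":0.5,"linear":[0,0,0],"twist":-7.1},{"jaw":0.5,"linear":[0,0,0],"twist":-7.1},{"jaw":0.5,"linear":[0,0,0],"twist":-7.1},{"jaw":0.5,"linear":[0,0,0],"twist":-7.1},{"jaw":0.5,"linear":[0,0,0],"twist":-7.1},{"jaw":0.5,"linear":[0,0,0],"twist":-7.1},{"jaw":0.5,"linear":[0,0,0],"twist":-7.1},{"jaw":0.5,"linear":[0,0,0],"twist":-7.1},{"jaw":0.5,"linear":[0,0,0],"twist":-7.1}]'
python3 -m pendant '[{"jaw":0.5,"linear":[0,0,0],"twist":-3.4},{"jaw":0.5,"linear":[0.42,3.36,0.3],"twist":0},{"jaw":0.5,"linear":[0.42,3.36,0.3],"twist":0},{"jaw":0.5,"linear":[0.42,3.36,0.3],"twist":0},{"jaw":0.5,"linear":[0.42,3.36,0.3],"twist":0},{"jaw":0.5,"linear":[0.42,3.36,0.3],"twist":0},{"jaw":0.5,"linear":[0.42,3.36,0.3],"twist":0},{"jaw":0.5,"linear":[0.42,3.36,0.3],"twist":0},{"jaw":0.5,"linear":[0.42,3.36,0.3],"twist":0},{"jaw":0.5,"linear":[0.42,3.36,0.3],"twist":0},{"jaw":0.5,"linear":[0,0,0],"twist":0},{"jaw":0.5,"linear":[0,0,0],"twist":0}]'
python3 - <<'E'
from h import *
c=snap('wrist',12); g=c['color'].min(2)
m=(g>95).astype(np.uint8); m[:120]=0; m[320:]=0
for q in cv2.findContours(m,0,1)[0]:
    if cv2.contourArea(q)>1500: print(cv2.boundingRect(q),cv2.minAreaRect((plane(c,q[:,0],.007)[:,:2]*1000).astype(np.float32)))
E
python3 go.py .4565 .130 .020 80
```

```text
time: 22.7
position: [0.4459, -0.1757, 0.1327]
tool_rot: [0.112, 0.994, -0.001, 0.001]
ft_force: [0.5, 0.3, 0.1]
grip_width: 0.0433
grip_force: 0.0
time: 23.7
position: [0.4599, 0.1317, 0.1054]
tool_rot: [0.084, 0.996, 0.0, 0.001]
ft_force: [0.6, -0.8, 0.0]
grip_width: 0.0435
grip_force: 0.0
(0, 236, 39, 82) ((446.49407958984375, -146.57835388183594), (53.80435562133789, 97.35342407226562), 58.623497009277344)
(607, 184, 33, 131) ((511.2292175292969, 408.6968078613281), (139.0379638671875, 49.783931732177734), 9.663434982299805)
(296, 183, 34, 126) ((456.163818359375, 129.19305419921875), (22.379228591918945, 90.35244750976562), 80.14888000488281)
(0, 120, 129, 51) ((341.3061828613281, -54.91151428222656), (137.57949829101562, 43.397212982177734), 72.26976013183594)
shift cm [ 0.32 -0.1   8.55] norm 8.56 closing 80.3 q [ 0.04  0.56  1.92 -0.    0.66 -1.36] t 23.75
twist 0.3
```

```bash
python3 -m pendant '[{"jaw":0.5,"linear":[0.2,-0.1,3],"twist":0.3},{"jaw":0.5,"linear":[0.15,-0.1,3],"twist":0},{"jaw":0.5,"linear":[0,0,2.5],"twist":0},{"jaw":0.5,"linear":[0,0,0],"twist":0},{"jaw":0,"linear":[0,0,0],"twist":0},{"jaw":0,"linear":[0,0,0],"twist":0},{"jaw":0,"linear":[0,0,0],"twist":0},{"jaw":0,"linear":[0,0,0],"twist":0},{"jaw":0,"linear":[0,0,0],"twist":0},{"jaw":0,"linear":[0,0,0],"twist":0},{"jaw":0,"linear":[0,0,0],"twist":0}]' 10
python3 -m pendant '[{"jaw":0,"linear":[0,0,-2],"twist":0},{"jaw":0,"linear":[0,0,-4],"twist":0},{"jaw":0,"linear":[0,0,-4],"twist":0},{"jaw":0,"linear":[0,0,0],"twist":0},{"jaw":0,"linear":[0,0,0],"twist":0}]'
python3 go.py .455 -.176 .12 -8.3
```

```text
time: 24.67
position: [0.4549, 0.128, 0.021]
tool_rot: [0.089, 0.996, -0.0, 0.001]
ft_force: [-0.0, -2.4, 3.7]
grip_width: 0.0219
grip_force: 10.0
time: 25.08
position: [0.4559, 0.1284, 0.1228]
tool_rot: [0.089, 0.996, 0.0, 0.003]
ft_force: [-0.1, -0.4, -0.2]
grip_width: 0.0219
grip_force: 10.0
shift cm [ -5.28 -29.98   0.27] norm 30.44 closing 79.8 q [ 0.04  0.52  1.92  0.    0.7  -1.36] t 25.0833
twist 88.1
```

```bash
python3 -m pendant '[{"jaw":0,"linear":[-0.66,-3.75,0],"twist":0},{"jaw":0,"linear":[-0.66,-3.75,0],"twist":0},{"jaw":0,"linear":[-0.66,-3.75,0],"twist":0},{"jaw":0,"linear":[-0.66,-3.75,0],"twist":0},{"jaw":0,"linear":[-0.66,-3.75,0],"twist":0},{"jaw":0,"linear":[-0.66,-3.75,0],"twist":0},{"jaw":0,"linear":[-0.66,-3.75,0],"twist":0},{"jaw":0,"linear":[-0.66,-3.75,0],"twist":0},{"jaw":0,"linear":[0,0,0],"twist":0},{"jaw":0,"linear":[0,0,0],"twist":7},{"jaw":0,"linear":[0,0,0],"twist":7},{"jaw":0,"linear":[0,0,0],"twist":7}]'
python3 -m pendant '[{"jaw":0,"linear":[0,0,0],"twist":6.7},{"jaw":0,"linear":[0,0,0],"twist":6.7},{"jaw":0,"linear":[0,0,0],"twist":6.7},{"jaw":0,"linear":[0,0,0],"twist":6.7},{"jaw":0,"linear":[0,0,0],"twist":6.7},{"jaw":0,"linear":[0,0,0],"twist":6.7},{"jaw":0,"linear":[0,0,0],"twist":6.7},{"jaw":0,"linear":[0,0,0],"twist":6.7},{"jaw":0,"linear":[0,0,0],"twist":6.7},{"jaw":0,"linear":[0,0,0],"twist":6.7},{"jaw":0,"linear":[0,0,0],"twist":0}]'
python3 go.py .5965 -.170 .12 -8.3
```

```text
time: 26.08
position: [0.4521, -0.1758, 0.119]
tool_rot: [0.272, 0.962, 0.001, -0.002]
ft_force: [0.5, 0.2, -0.4]
grip_width: 0.0217
grip_force: 10.0
time: 27.0
position: [0.4524, -0.1753, 0.1192]
tool_rot: [0.756, 0.654, -0.0, -0.002]
ft_force: [-0.1, 0.1, 1.1]
grip_width: 0.0217
grip_force: 10.0
shift cm [ 2.6  14.18 -0.12] norm 14.42 closing -8.3 q [-0.6   0.54  1.89  0.    0.72 -0.46] t 27.0
twist 0.0
```

```bash
python3 -m pendant '[{"jaw":0,"linear":[0.65,3.55,0],"twist":0},{"jaw":0,"linear":[0.65,3.55,0],"twist":0},{"jaw":0,"linear":[0.65,3.55,0],"twist":0},{"jaw":0,"linear":[0.65,3.53,0],"twist":0},{"jaw":0,"linear":[0,0,0],"twist":0},{"jaw":0,"linear":[0,0,2.5],"twist":0},{"jaw":0,"linear":[0,0,2],"twist":0},{"jaw":0,"linear":[0,0,0],"twist":0},{"jaw":0,"linear":[0,0,0],"twist":0}]'
python3 go.py .5965 -.170 .033 -8.3
python3 - <<'E'
from h import *
c=snap('wrist',13)
E
```

```text
time: 27.75
position: [0.5955, -0.1698, 0.0736]
tool_rot: [0.755, 0.656, -0.001, -0.003]
ft_force: [-1.2, 0.1, -0.2]
grip_width: 0.0216
grip_force: 10.0
shift cm [-0.01  0.12  4.06] norm 4.06 closing -8.1 q [-0.46  0.74  1.56 -0.    0.84 -0.32] t 27.75
twist 0.2
```

View pics/wrist13.png

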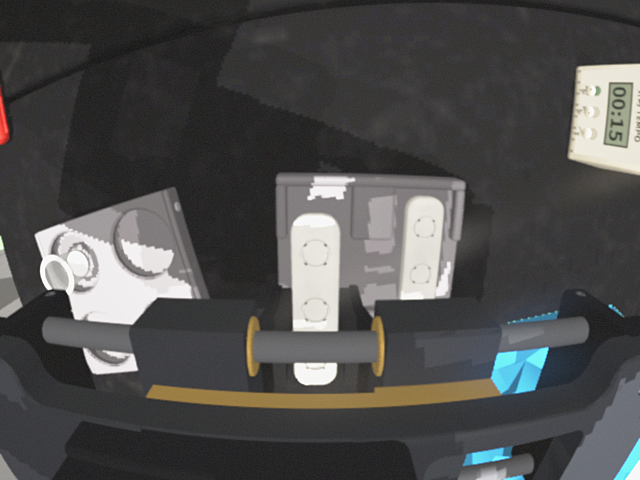

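Cassette B hangs square over the left slot at (315,270), and A lies in the right slot at (420,245). I'll lower and release.

```bash
python3 -m pendant '[{"jaw":0,"linear":[0,0.1,1.5],"twist":0},{"jaw":0,"linear":[0,0,1.5],"twist":0},{"jaw":0,"linear":[0,0,0.7],"twist":0},{"jaw":0,"linear":[0,0,0.3],"twist":0},{"jaw":0,"linear":[0,0,0],"twist":0},{"jaw":0,"linear":[0,0,0],"twist":0}]'
python3 -m pendant '[{"jaw":0.42,"linear":[0,0,0],"twist":0},{"jaw":0.42,"linear":[0,0,0],"twist":0},{"jaw":0.42,"linear":[0,0,0],"twist":0},{"jaw":0.42,"linear":[0,0,-2],"twist":0},{"jaw":0.42,"linear":[0,0,-4],"twist":0},{"jaw":0.42,"linear":[0,0,-4],"twist":0},{"jaw":0.42,"linear":[-0.6,-3.5,0],"twist":0},{"jaw":0.42,"linear":[-0.6,-3.5,0],"twist":0},{"jaw":0.42,"linear":[-0.6,-3.5,0],"twist":0},{"jaw":0.42,"linear":[-0.6,-3.5,0],"twist":0},{"jaw":0.42,"linear":[0,0,0],"twist":0},{"jaw":0.42,"linear":[0,0,0],"twist":0}]'
python3 - <<'E'
from h import *
c=snap('wrist',14); s=snap('scene',14)
a=cv2.resize(c['color'][100:300,240:640],(800,400)); b=cv2.resize(s['color'][380:470,330:420],(200,200))
a[200:,0:200]=b
cv2.imwrite('pics/fin.png',a)
g=c['color'].min(2); m=(g>195).astype(np.uint8); m[320:]=0
for q in cv2.findContours(m,0,1)[0]:
    if cv2.contourArea(q)>600: print(cv2.boundingRect(q),cv2.minAreaRect((plane(c,q[:,0],.021)[:,:2]*1000).astype(np.float32)))
E
```

```text
time: 28.3
position: [0.5989, -0.1714, 0.0364]
tool_rot: [0.756, 0.655, 0.0, 0.001]
ft_force: [0.2, 0.7, 0.8]
grip_width: 0.0217
grip_force: 10.0
time: 29.3
position: [0.4546, -0.1745, 0.136]
tool_rot: [0.756, 0.654, -0.0, -0.001]
ft_force: [1.2, -0.2, 0.2]
grip_width: 0.0366
grip_force: 0.0
(353, 246, 41, 41) ((495.5874328613281, -197.53472900390625), (30.854534149169922, 31.002485275268555), 64.18257904052734)
(252, 195, 43, 42) ((428.0256652832031, -148.0417022705078), (30.151559829711914, 30.499267578125), 81.04148864746094)
(0, 176, 23, 97) ((172.49476623535156, -117.83358764648438), (98.36172485351562, 34.69459915161133), 66.17283630371094)
(539, 161, 33, 107) ((658.2880859375, -177.74517822265625), (91.2010269165039, 27.402603149414062), 80.70552825927734)
(468, 149, 75, 125) ((606.6978149414062, -170.2476348876953), (99.25164794921875, 68.12174987792969), 84.30482482910156)
```

View pics/fin.png

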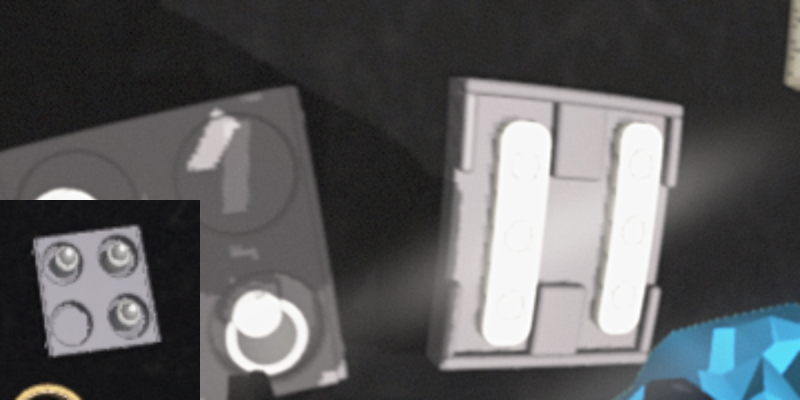

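The picture shows both cassettes flat in their slots at (517,233) and (630,228), and the cup in its hole at (265,330). In the inset, all three bottles stand upright in the bottle rack. I'm handing in.

```bash
python3 -c "
from rig import robot
print(robot.hand_in())"
```

```text
the job is handed in; nothing more can be done
None
```

I handed the job in after about 30 s of robot time: both bottles, the cup and both cassettes are put away, and the last pictures show each one in place; no pass/fail result was returned.

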